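Release the spice-rack stop and push it back

TASK

Make room for more jars on the spice rack: with the fingertips press down the orange release pad on top of the black ratchet stop and, keeping it pressed, push the stop along its bar, away from the jars, until it is fully back against the wooden end block. Then let go of everything. Leave the two jars on the rack, the spare jar and the honey jar standing where they are.

Things in the scene. Friction and masses are not known exactly. Their poses are not given: they have to be found in the camera images.
- rack: Wooden spice rack fixed to the worktop, 120 x 360 mm, board 12 mm thick. Origin: centre of its underside; y runs along the row and the steel bar (bar at x = +25 mm, z 36 to 48 mm, saw teeth underneath). At the +y end a wooden end plate, 76 mm tall, with two jars beside it (at x = -25 mm); at the -y end a wooden end block, inner face at y = -161 mm, 60 mm tall. A black stop slides on the bar.
- stop (a joint): Position of the black stop on the bar, m: 0 = nearest the jars, 0.130 = fully back against the end block; grows along the rack's -y. Starts between 0 and 0.04. The ratchet blocks growing motion (within one 10 mm tooth) unless the release is down; toward the jars it clicks freely. Friction about 3 N. Stop: 44 mm across the bar, 76 mm long, deck and jaw plate 62 mm above the worktop.
- release (a joint): Travel of the orange release pad, m. 0 = up (ratchet engaged), 0.008 = fully pressed down; above about 0.0055 the pawl is clear of the teeth. A spring returns it: 2 N to start, 4.4 N fully down. It must stay pressed while the stop is pushed back.
- release_top (a point): Centre of the top face of the orange release pad (36 mm across the bar, 44 mm along it), which faces up, 75 mm above the worktop when up and 67 mm when fully pressed. It travels with the stop. Axes as the rack's.
- thumb_plate (a point): Centre of the push face (small grey patch) of the stop's upright black thumb plate, 92 mm above the worktop; plate 44 mm wide across the bar, 12 mm thick, top at 112 mm. It stands 28 mm from the pad's centre toward the end block and faces the jars (rack's +y): a fingertip that presses the pad and moves along the rack's -y comes against it. Travels with the stop.
- spice_0: Spice jar with a white cap and dark label, 47 mm diameter, 98 mm tall, loose on the rack next to the fixed end plate. Origin at the centre of its underside.
- spice_1: Spice jar with a white cap and blue and white label, 47 mm diameter, 98 mm tall, loose on the rack next to spice_0, on the stop's side. Origin at the centre of its underside.
- spice_2: Spare spice jar with a green cap top and label, 47 mm diameter, 98 mm tall, loose on the worktop beyond the rack's end block (right end). Origin at the centre of its underside.
- honey_jar: Glass honey jar with a pale lid, 72 mm diameter, 102 mm tall, loose on the worktop well to the right of the rack. Origin at the centre of its underside.
There are look-alikes about, which are no part of the job. Leave any purple or turquoise look-alike of the spice_0 alone.

How it is judged:
On the way, in this order (a step that is already met when the one before it is completed fails the run):
1. the release pad is pressed down, with the stop still near where it began (value of joint release above 0.0055 m and value of joint stop below 0.07 m), for 0.1 s.
2. the stop is fully back against the end block (value of joint stop above 0.122 m), for 0.1 s.
At the end, for the whole second after the job is handed in: The stop rests within 8 mm of its fully-back position (joint value above 0.122 of 0.130); both jars on the rack, the spare jar and the honey jar stand upright within 15 mm of where they were (value of joint stop above 0.122 m and velocity of joint stop between -0.005 and 0.005 m/s and distance of each of spice_0, spice_1, spice_2, honey_jar from where it was at the start of the episode below 0.015 m and angle between each of spice_0, spice_1, spice_2, honey_jar's own z axis and vertical below 0.15 rad); the robot touches nothing.
It fails at once if a jar or the honey jar is lifted, carried or shoved more than 15 mm (distance of any of spice_0, spice_1, spice_2, honey_jar from where it was at the start of the episode above 0.015 m).
It fails at once if a jar or the honey jar is tipped (angle between any of spice_0, spice_1, spice_2, honey_jar's own z axis and vertical above 0.3 rad).
It also fails if it takes over 34 s, if anything falls off the work surface, if the arm or the gripper's body presses on something with over 40 N, if the wrist force passes 120 N, or if a joint passes its speed limit or range.

ROBOT

A 6-joint arm with a two-finger parallel gripper is mounted at the origin on the work surface; the furniture and walls round the work are solid. World frame = base frame: x ahead of the robot, y to its left, z up, the work surface at z = 0. Lengths are in m, angles in rad, forces in N, time in s.
With the tool pointing down it reaches from about 0.275 to 0.75 m from the base axis. Payload 10.2 kg.
Tool frame: the origin (TCP) lies midway between the tips of the shut fingers; the grasp point (between the pads) lies 19 mm behind it; z points along the fingers, y is the line along which they close (so a half turn about z gives the same grasp; the last joint's range is limited). The gripper opens to 88 mm and grips with 3 to 60 N. Pads are 18 mm wide; open, the fingers measure 123 mm over their backs; the gripper's body (75 mm by 187 mm) begins 45 mm behind the grasp point.
Start: joints at [0.916, 0.313, 1.498, -0, 1.331, -0.223], TCP at [0.22, 0.477, 0.239] pointing down, gripper open.
Joint ranges: [-2.94, 2.94], [-0.97, 2.17], [0.19, 2.56], [-1.23, 4.37], [0.02, 3.11], [-2.88, 2.88]. Speed limits (rad/s): [2.39, 2.39, 3.01, 3.14, 3.14, 3.14].

INTERFACE

Orientations are given as a rotation vector (axis times angle).
In Python, from bench import telemetry, vision, arm gives the robot as it stands.
- The arm moves only by the tool move_arm, never from a script. Its argument "rows" is text: rows parted by semicolons, each of 7 numbers parted by spaces: the shift along the tool's x, y, z normalised to -1 to 1, where 1 is 0.5 m, then the turn, a rotation vector about the tool's x, y, z normalised to -1 to 1, where 1 is 360 degrees, then the opening, from 0 (shut) to 1 (fully open). A call has exactly 5 rows; each row shifts and turns the commanded pose from where the row before left it, along the tool's axes as they then stand; what a row does not reach is not made up. A row lasts 1/8 s, in which the tool goes at most 62.5 mm and 10.7 degrees, less where a joint would pass 70% of its speed; a pose out of reach is approached as far as the arm can. A call with a number of a shift or a turn outside -1 to 1 is refused whole. A call with a gripper value outside its range is refused whole. The fingers move at their own pace and stop on an object; "force" is the grip in N (left out, the last holds). Time passes only in rows, so rows that do not move let the fingers close, or fill a call up. It gives the time, the measured TCP pose, the force, the opening and the grip force at its end, in the units of the state.
- telemetry.get_obs(): the state, without advancing time (a new reading comes with each control period).
- vision.grab_frame(name): name is "scene" or "top" or "wrist"; returns the picture (384x512x3 uint8, blue, green, red); there is no depth.
- vision.camera_model(name): a dict with "intrinsics" (3x3 intrinsics, pixels), "R" (3x3) and "t" (3): a world point X has camera coordinates R X + t. Camera axes: x right, y down, z forward; pixel columns grow to the right and rows downward; lengths in m; the calibration is good to about 2 mm. The wrist camera is an equidistant fisheye: a pixel r from the principal point sees the ray r / f radians off the axis. A picture is of the moment at which its call begins: read the wrist's pose just before it. camera_model takes no time and is no camera call; for the wrist camera it gives the pose at the moment of the call.
- arm.job_done(): hands the job in; it is judged then, once.
The state is a dict: "time_s": time; "joints": joint angles; "qvel": joint speeds; "joint_torque": joint torques, N m; "tcp_pos": TCP position; "ee_rot": TCP orientation; "ft_force": force on the tool from outside, world axes, zero at the start; "moment": the same for the moment, N m; "grip_width": finger opening in m; "grip_force": force on a finger pad.
Only numpy, scipy, OpenCV 4.12 (cv2) and the standard library are available. Lean on these libraries where they do the work, as an engineer would, in place of code of your own. Each camera call takes 0.05 s, during which the arm holds its last target. There are 200 camera calls.

## Working session

There is one attempt and no reset: what is moved stays moved. The work goes in short steps, Python scripts to look and compute and a tool call to move; the robot and the scene stay as the last step left them, time stands still between calls to the robot, and variables do not carry over. Pictures are saved under pics/ and viewed, at most 10 in all, crops included, and the job is handed in when it is done.

Besides the shell and the picture viewer there is one more tool, called after ">>>" by a JSON object that holds its "api" and its "payload". move_arm: Moves the arm, as the interface text tells. Its arguments: {"type":"object","properties":{"rows":{"type":"string"},"force":{"type":"number"}},"required":["rows"]}

```bash
mkdir -p pics; python3 - <<'E'
from bench import telemetry, vision
import cv2,numpy as np
o=telemetry.get_obs();print({k:np.round(v,3) for k,v in o.items()})
for n in("scene","top"):
    cv2.imwrite(f"pics/{n}0.png",vision.grab_frame(n)); m=vision.camera_model(n);print(n,m)
E
```

```text
{'time_s': np.float64(0.0), 'joints': array([ 0.916,  0.313,  1.498,  0.   ,  1.331, -0.223]), 'qvel': array([-0.003, -0.001, -0.   , -0.001, -0.001,  0.   ]), 'joint_torque': array([-1.0000e-03, -4.0221e+01, -2.5227e+01,  6.9000e-02,  3.5000e-02,
       -0.0000e+00]), 'tcp_pos': array([0.22 , 0.477, 0.238]), 'ee_rot': array([-6.730e-01, -3.068e+00,  2.000e-03]), 'ft_force': array([ 0.649, -0.361, -0.062]), 'moment': array([-0.027,  0.012, -0.038]), 'grip_force': np.float64(0.0), 'grip_width': np.float64(0.088)}
scene {'intrinsics': array([[452.29589242,   0.        , 250.26290679],
       [  0.        , 452.29589242, 201.55624441],
       [  0.        ,   0.        ,   1.        ]]), 'R': array([[ 0.86172055, -0.50669265,  0.02646249],
       [-0.23717447, -0.44836598, -0.86180985],
       [ 0.44853759,  0.73636303, -0.50654074]]), 't': array([-0.37879572,  0.1437447 ,  1.34631412])}
top {'intrinsics': array([[486.08593989,   0.        , 259.71518022],
       [  0.        , 486.08593989, 199.86013757],
       [  0.        ,   0.        ,   1.        ]]), 'R': array([[ 0.00900103, -0.99993349, -0.00721142],
       [-0.99737735, -0.00845963, -0.07188084],
       [ 0.07181505,  0.00783951, -0.99738716]]), 't': array([-0.03927037,  0.42487523,  1.44466742])}
```

View pics/scene0.png

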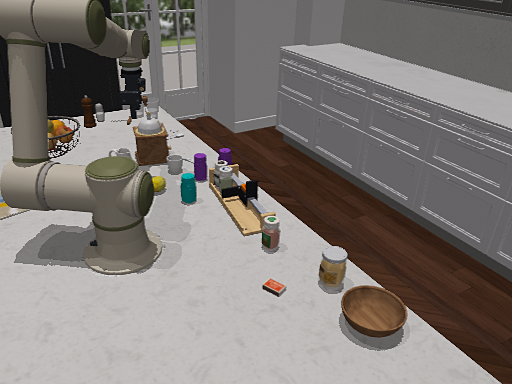

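View pics/top0.png

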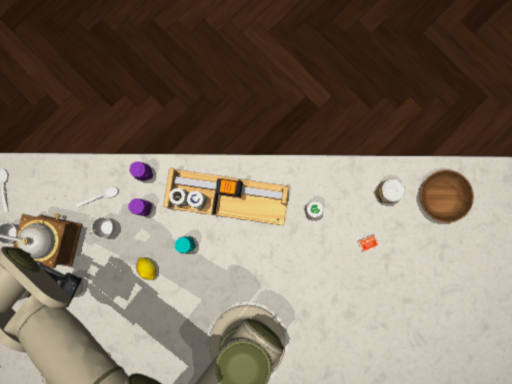

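The scene view shows the rack at about (240,200). In the top view the rack spans about (167..288, 168..222), with the orange pad at about (230,187). The other orange candidate is the matchbox at top (368,242), which lies on the worktop. The pad on the black stop on the bar is the one meant, and I'll confirm it with a crop.

```bash
cat > h.py <<'E'
import cv2,numpy as np
from bench import vision,telemetry
def ray(n,u,z):
    m=vision.camera_model(n);R,t,K=m["R"],m["t"],m["intrinsics"]
    c=-R.T@t; d=R.T@np.linalg.inv(K)@np.array([u[0],u[1],1.])
    return c+d*(z-c[2])/d[2]
def proj(n,X):
    m=vision.camera_model(n);p=m["intrinsics"]@(m["R"]@np.array(X)+m["t"]);return p[:2]/p[2]
E
python3 - <<'E'
from h import *
im=cv2.imread("pics/top0.png")
hsv=cv2.cvtColor(im,cv2.COLOR_BGR2HSV)
om=cv2.inRange(hsv,(5,200,120),(17,255,255)); om[:, :200]=0; om[:,260:]=0; om[220:]=0; om[:165]=0
n,l,s,c=cv2.connectedComponentsWithStats(om);print(s,c)
i=1+np.argmax(s[1:,4]);print("pad",ray("top",c[i],.075))
print(cv2.minAreaRect(np.argwhere(l==i)[:,::-1].astype(np.float32)))
wm=cv2.inRange(hsv,(12,60,120),(28,190,255)); wm[:, :160]=0; wm[:,295:]=0; wm[230:]=0; wm[:160]=0
wm=cv2.morphologyEx(wm,cv2.MORPH_OPEN,np.ones((2,2)))
r=cv2.minAreaRect(np.argwhere(wm>0)[:,::-1].astype(np.float32));print(r)
for p in cv2.boxPoints(r): print(p,ray("top",p,.03))
for nm,px in (("sp2",(315,210)),("honey",(393,190)),("s1",(196,199)),("s0",(178,197))): print(nm,ray("top",px,.1))
a=im[155:235,155:335]
cv2.imwrite("pics/c0.png",cv2.resize(a,None,fx=4.4,fy=4.4,interpolation=cv2.INTER_CUBIC))
E
```

```text
[[     0      0    512    384 196481]
 [   220    180     16     14    127]] [[255.51812135 191.50328022]
 [227.46456693 186.42519685]]
pad [0.45898729 0.05742787 0.075     ]
((227.5, 186.5), (13.0, 15.0), 90.0)
((226.86166381835938, 197.47911071777344), (122.3685531616211, 40.54076385498047), 8.58362102508545)
[163.3373  208.39053] [0.39627633 0.2506354  0.03      ]
[169.3881  168.30386] [0.51645428 0.23530805 0.03      ]
[290.38605 186.56769] [ 0.46458112 -0.12662307  0.03      ]
[284.3352  226.65436] [ 0.34524487 -0.10925504  0.03      ]
sp2 [ 0.39173187 -0.19247134  0.1       ]
honey [ 0.45023125 -0.41272465  0.1       ]
s1 [0.42000412 0.14419096 0.1       ]
s0 [0.42525227 0.19533452 0.1       ]
```

View pics/c0.png

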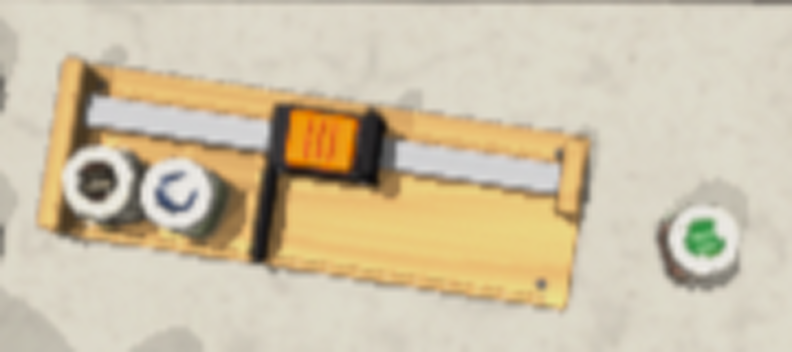

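The crop confirms it: the orange pad sits on the black stop, with the thumb plate on its right and the jaw plate and two jars on its left. The rack's yaw is about 8.2°, so its y axis is about (0.142, 0.990). The pad is at about (0.457, 0.0575), which puts it at rack x of about 27 mm against the bar's 25 mm, so the two agree.

```bash
cat >> h.py <<'E'
from scipy.spatial.transform import Rotation as Ro
RY=np.array([.142,.990,0]); RX=np.array([.990,-.142,0])
Rt=np.stack([np.cross(RY,[0,0,-1.]),RY,[0,0,-1.]],1)
def togo(p):
    o=telemetry.get_obs();R=Ro.from_rotvec(o["ee_rot"]).as_matrix()
    d=np.array(p)-o["tcp_pos"]
    print("tcp",o["tcp_pos"].round(4),"t",o["time_s"],"F",o["ft_force"].round(2))
    print("shift/0.5 now-axes",(R.T@d/.5).round(4),"target-axes",(Rt.T@d/.5).round(4))
    print("turn/2pi",(Ro.from_matrix(R.T@Rt).as_rotvec()/2/np.pi).round(4))
E
python3 -c "
from h import *
togo([.457,.0575,.15])"
```

```text
tcp [0.2196 0.4766 0.2382] t 0.1 F [ 0.33 -1.18  0.51]
shift/0.5 now-axes [-0.7821 -0.5624  0.1769] target-axes [-0.5891 -0.7625  0.1765]
turn/2pi [-0.0002 -0.0001 -0.046 ]
```

>>> {"api": "move_arm", "payload": {"rows": "0 0 0 0 0 -0.023 0; 0 0 0 0 0 -0.023 0; -0.06 -0.08 0 0 0 0 0; -0.06 -0.08 0 0 0 0 0; -0.06 -0.08 0 0 0 0 0", "force": 20}}

```text
time_s: 0.72
tcp_pos: [0.2921, 0.3438, 0.2385]
ee_rot: [-0.223, -3.133, 0.0]
ft_force: [1.1, -0.0, 0.6]
grip_width: 0.0403
grip_force: 0.0
```

>>> {"api": "move_arm", "payload": {"rows": "-0.06 -0.08 0 0 0 0 0; -0.06 -0.08 0 0 0 0 0; -0.06 -0.08 0 0 0 0 0; -0.06 -0.08 0 0 0 0 0; 0 0 0 0 0 0 0"}}

```text
time_s: 1.35
tcp_pos: [0.3887, 0.1676, 0.2384]
ee_rot: [-0.231, -3.133, 0.001]
ft_force: [-0.6, 0.1, -0.1]
grip_width: 0.0005
grip_force: 0.0
```

```bash
python3 -c "
from h import *
togo([.457,.0575,.15])"
```

```text
tcp [0.3887 0.1676 0.2384] t 1.35 F [-0.62  0.1  -0.14]
shift/0.5 now-axes [-0.1675 -0.1977  0.1769] target-axes [-0.1664 -0.1986  0.1769]
turn/2pi [-0.0001 -0.0001 -0.0008]
```

>>> {"api": "move_arm", "payload": {"rows": "-0.055 -0.066 0 0 0 0 0; -0.055 -0.066 0 0 0 0 0; -0.055 -0.066 0 0 0 0 0; 0 0 0.08 0 0 0 0; 0 0 0.08 0 0 0 0"}}

```text
time_s: 1.98
tcp_pos: [0.4552, 0.0606, 0.1576]
ee_rot: [0.224, 3.133, 0.0]
ft_force: [-0.2, -0.1, 0.3]
grip_width: 0.0007
grip_force: 0.0
```

```bash
python3 - <<'E'
from h import *
togo([.457,.0575,.10])
cv2.imwrite("pics/t1.png",cv2.resize(vision.grab_frame("top")[140:260,150:330],None,fx=4,fy=4,interpolation=cv2.INTER_CUBIC))
w=vision.grab_frame("wrist");cv2.imwrite("pics/w1.png",w)
E
```

```text
tcp [0.4552 0.0606 0.1576] t 1.975 F [-0.19 -0.1   0.34]
shift/0.5 now-axes [-0.0044 -0.0056  0.1151] target-axes [-0.0045 -0.0056  0.1151]
turn/2pi [ 0.  0. -0.]
```

View pics/w1.png

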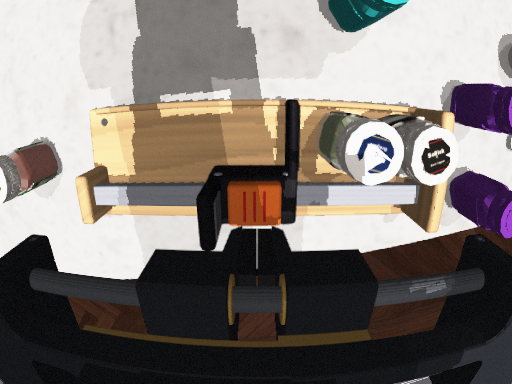

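The wrist view shows the orange pad at about (254,203) directly ahead of the shut fingertips at about (257,235). The thumb plate is at about (212,215) on the end-block side, and the jars are clear at (370,150) and (430,155). I'll ray-cast the pad from this view to refine its position.

```bash
python3 - <<'E'
from h import *
w=cv2.imread("pics/w1.png");m=vision.camera_model("wrist");K,R,t=m["intrinsics"],m["R"],m["t"]
hsv=cv2.cvtColor(w,cv2.COLOR_BGR2HSV);om=cv2.inRange(hsv,(3,180,120),(17,255,255))
om[:,:200]=0;om[:,310:]=0;om[:160]=0;om[240:]=0
x,y,ww,hh=cv2.boundingRect(om);print(x,y,ww,hh)
c=-R.T@t
def wr(u,z):
    p=(np.array(u)-K[:2,2])/K[0,0];r=np.hypot(*p);d=R.T@np.array([*(np.sin(r)*p/r),np.cos(r)]);return c+d*(z-c[2])/d[2]
P=[wr(u,.075) for u in((x,y),(x+ww,y),(x+ww,y+hh),(x,y+hh))]
for p in P: print(p)
print(np.mean(P,0), "across",(P[3]-P[0])@RX,"along",(P[1]-P[0])@RY,K[:2])
E
```

```text
228 184 54 41
[0.43873029 0.03932213 0.075     ]
[0.44483992 0.08191707 0.075     ]
[0.48027858 0.07784403 0.075     ]
[0.47389215 0.0331431  0.075     ]
[0.45943524 0.05805658 0.075     ] across 0.035687672540754764 along 0.043036561859410974 [[297.31863964   0.         256.56285038]
 [  0.         297.31863964 188.14958476]]
```

>>> {"api": "move_arm", "payload": {"rows": "-0.008 -0.004 0.06 0 0 0 0; 0 0 0.06 0 0 0 0; 0 0 0.03 0 0 0 0; 0 0 0 0 0 0 0; 0 0 0 0 0 0 0"}}

```text
time_s: 2.7
tcp_pos: [0.4597, 0.0578, 0.0851]
ee_rot: [0.223, 3.132, -0.0]
ft_force: [0.0, -0.7, 1.1]
grip_width: 0.0004
grip_force: 0.0
```

>>> {"api": "move_arm", "payload": {"rows": "0 0 0.012 0 0 0 0; 0 0 0.012 0 0 0 0; 0 0 0.012 0 0 0 0; 0 0 0 0 0 0 0; 0 0 0 0 0 0 0"}}

```text
time_s: 3.32
tcp_pos: [0.4597, 0.0575, 0.0671]
ee_rot: [0.224, 3.132, -0.0]
ft_force: [-5.4, 1.2, 21.7]
grip_width: 0.0005
grip_force: 10.6
```

>>> {"api": "move_arm", "payload": {"rows": "0 0 -0.001 0 0 0 0; 0 0 0 0 0 0 0; 0 0 0 0 0 0 0; 0 0 0 0 0 0 0; 0 0 0 0 0 0 0"}}

```text
time_s: 3.95
tcp_pos: [0.4596, 0.0575, 0.0672]
ee_rot: [0.224, 3.132, -0.0]
ft_force: [-2.0, 0.0, 15.4]
grip_width: 0.0002
grip_force: 7.9
```

>>> {"api": "move_arm", "payload": {"rows": "0 -0.015 0 0 0 0 0; 0 -0.02 0 0 0 0 0; 0 -0.02 0 0 0 0 0; 0 -0.02 0 0 0 0 0; 0 -0.02 0 0 0 0 0"}}

```text
time_s: 4.58
tcp_pos: [0.4529, 0.0104, 0.0672]
ee_rot: [0.224, 3.132, 0.001]
ft_force: [-1.8, 3.5, 15.8]
grip_width: 0.0006
grip_force: 7.8
```

>>> {"api": "move_arm", "payload": {"rows": "0 -0.02 0 0 0 0 0; 0 -0.02 0 0 0 0 0; 0 -0.02 0 0 0 0 0; 0 -0.02 0 0 0 0 0; 0 0 0 0 0 0 0"}}

```text
time_s: 5.2
tcp_pos: [0.4473, -0.03, 0.0672]
ee_rot: [0.225, 3.131, -0.002]
ft_force: [-2.7, -2.2, 14.2]
grip_width: 0.0005
grip_force: 7.3
```

>>> {"api": "move_arm", "payload": {"rows": "0 -0.012 0 0 0 0 0; 0 -0.012 0 0 0 0 0; 0 -0.012 0 0 0 0 0; 0 -0.012 0 0 0 0 0; 0 0 0 0 0 0 0"}}

```text
time_s: 5.82
tcp_pos: [0.444, -0.0535, 0.0672]
ee_rot: [0.224, 3.131, -0.002]
ft_force: [-2.1, -1.1, 14.6]
grip_width: 0.0006
grip_force: 7.2
```

>>> {"api": "move_arm", "payload": {"rows": "0 -0.01 0 0 0 0 0; 0 -0.01 0 0 0 0 0; 0 -0.01 0 0 0 0 0; 0 0 0 0 0 0 0; 0 0 0 0 0 0 0"}}

```text
time_s: 6.45
tcp_pos: [0.442, -0.0672, 0.0672]
ee_rot: [0.225, 3.131, 0.001]
ft_force: [-0.1, 7.7, 15.8]
grip_width: 0.0005
grip_force: 7.7
```

```bash
python3 - <<'E'
from h import *
cv2.imwrite("pics/w2.png",vision.grab_frame("wrist"))
E
```

```text
(no output)
```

View pics/w2.png

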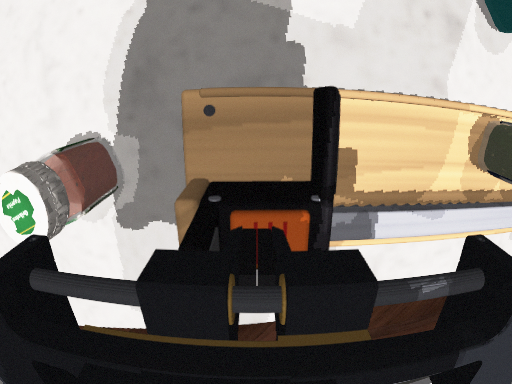

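The wrist view shows the stop almost against the end block (gap at about x = 200), and the spare jar clear at (50,200). I'll push on until the side force rises.

>>> {"api": "move_arm", "payload": {"rows": "0 -0.006 0 0 0 0 0; 0 -0.006 0 0 0 0 0; 0 0 0 0 0 0 0; 0 0 0 0 0 0 0; 0 0 0 0 0 0 0"}}

```text
time_s: 7.12
tcp_pos: [0.4414, -0.0707, 0.0672]
ee_rot: [0.225, 3.131, 0.008]
ft_force: [7.6, 27.7, 17.6]
grip_width: 0.0003
grip_force: 17.4
```

The side force is now 28 N after 129 mm of travel, so the stop is against the block. I'll ease off slightly, keeping some push so the stop isn't dragged back, then lift straight up.

>>> {"api": "move_arm", "payload": {"rows": "0 0.003 0 0 0 0 0; 0 0 -0.01 0 0 0 0; 0 0 -0.02 0 0 0 0; 0 0 -0.04 0 0 0 0; 0 0 -0.1 0 0 0 0"}}

```text
time_s: 7.75
tcp_pos: [0.4393, -0.0719, 0.1506]
ee_rot: [-0.224, -3.129, -0.002]
ft_force: [-0.3, -0.8, 0.9]
grip_width: 0.0003
grip_force: 0.0
```

>>> {"api": "move_arm", "payload": {"rows": "0 0 -0.1 0 0 0 0; 0.06 0 -0.08 0 0 0 0; 0.1 0 0 0 0 0 0; 0.1 0 0 0 0 0 0; 0.1 0 0 0 0 0 0"}}

```text
time_s: 8.38
tcp_pos: [0.2607, -0.0461, 0.2409]
ee_rot: [-0.223, -3.133, 0.0]
ft_force: [-0.1, -0.5, 0.7]
grip_width: 0.0002
grip_force: 0.0
```

```bash
python3 - <<'E'
from h import *
togo([.457,.0575,.15])
im=vision.grab_frame("top");cv2.imwrite("pics/t2f.png",im)
cv2.imwrite("pics/t2.png",cv2.resize(im[150:240,155:335],None,fx=4.4,fy=4.4,interpolation=cv2.INTER_CUBIC))
hsv=cv2.cvtColor(im,cv2.COLOR_BGR2HSV)
om=cv2.inRange(hsv,(5,200,120),(17,255,255)); om[:, :200]=0; om[:,290:]=0; om[220:]=0; om[:165]=0
c=cv2.connectedComponentsWithStats(om);i=1+np.argmax(c[2][1:,4]);p=ray("top",c[3][i],.075);print(p,(p-[.4306,.0625,.075])@RY,c[2][i])
E
```

```text
tcp [ 0.2607 -0.0461  0.2409] t 8.375 F [-0.11 -0.46  0.71]
shift/0.5 now-axes [-0.3595  0.2608  0.1815] target-axes [-0.3593  0.2609  0.1817]
turn/2pi [-0.     -0.0001  0.    ]
[ 0.44237365 -0.0606984   0.075     ] -0.1202945536796053 [260 186  17  14 126]
```

View pics/t2.png

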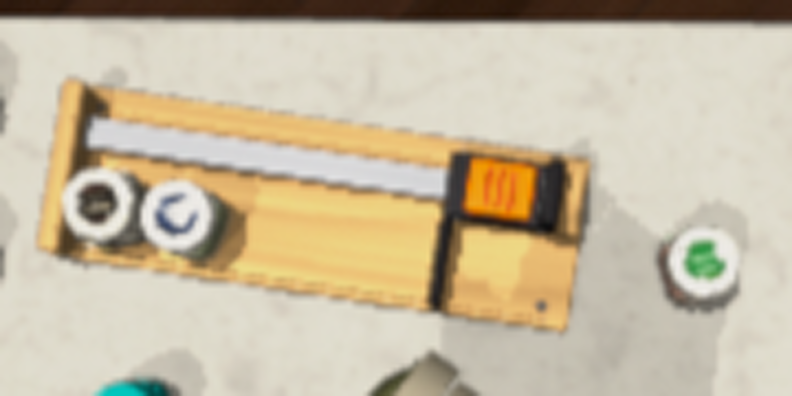

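The top view shows the stop flush against the end block, with the pad at (500,188) in the crop (rack y of about -120 mm). The pad is up, all the jars are where they were, and the arm is clear.

```bash
python3 -c "
from bench import arm
print(arm.job_done())"
```

```text
the job is handed in; nothing more can be done
None
```

The stop is fully back against the end block as seen in the last top view, the arm is clear, the rack and spare jars look unmoved, I didn't re-check the honey jar, and the job is handed in (no verdict was returned).

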